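# Seat the bayonet fitting in the surgical trainer's port

## Task

Take the steel fitting with the flat wing grip out of the grey holder (leave the round-knobbed blank beside it, the jar and the tray where they are) and put its cross bar into the slot of the port on top of the white box trainer. Push it down against the spring until its flange is flush on the steel plate, twist it a quarter turn clockwise (seen from above) to the stop, and finish while still gripping it and holding it there, pressed flush and fully turned: its springs turn and lift it back if you let go.

Things in the scene. Friction and masses are not known exactly. Their poses are not given: they have to be found in the camera images.
- fitting: Loose plain steel bayonet fitting, about 0.14 kg, hanging upright in the holder. Origin: centre of the underside of its round flange (60 mm diameter, 6 mm thick, z 0 to 6 mm); z up. A flat wing grip stands on the flange, a cross bar hangs below it; both point along the fitting's x. A half turn about z gives the same fitting.
- blank: Loose steel blank in the other hole of the holder: same flange, but a round knob 34 mm in diameter and 26 mm high on top and a round plug below. Origin: centre of the flange's underside, z up. Leave it.
- holder: Fixed grey block 90 (x) x 210 (y) x 50 mm high with two round holes 47 mm in diameter, at y = -52 and +52 mm from its middle, in which the fitting and the blank hang by their flanges (either may be in either hole). Origin: centre of its underside.
- trainer: Fixed white box trainer, footprint 200 (x) x 300 (y) mm, flat deck 150 mm wide at 100 mm height, its two y sides sloping down to the table. Origin: centre of its underside. Carries the port in the middle of the deck.
- port (a point): Centre of the port's slot, at the top face of the steel face plate (90 x 84 mm, 6 mm thick, top 106 mm above the table). The slot is 46 mm long along the point's x and 21 mm wide along y (axes as the trainer's). Seated, the fitting's origin lies here, its flange flush on the plate. The bar clears the plate's underside and can turn once the flange is less than 4 mm above the plate.
- port_press (a joint): How far the follower is pushed down, m: 0 at rest (port empty), about 0.008 when the fitting's flange is flush on the plate.
- port_turn (a joint): How far the follower, and the bar in it, is turned clockwise seen from above, rad: 0 at rest with the groove along the slot, hard stop at 1.5. A torsion spring turns it back with 0.02 N m at 0 rising to 0.11 N m at the stop. The bar has about 0.06 rad of play in the groove, so turn the fitting about 1.6.
- jar: Loose small closed jar, 52 mm diameter, 62 mm high. Bystander. Origin: centre of its underside.
- bead_tray: Loose flat white tray, 80 x 120 x 30 mm high. Bystander. Origin: centre of its underside.
- fitting_wing (a point): Centre of the top of the wing grip, 36 mm above the fitting's origin (axes as the fitting's). The wing is a flat upright plate 44 mm long along x, 12 mm thick along y, 30 mm high above the flange's top: pinch it across y from above, fingertips just over the flange.
- fitting_bar (a point): Lowest point of the cross bar, 28 mm below the fitting's origin (axes as the fitting's). The bar is 40 mm long along x, 16 mm wide along y, 18 mm high (10 to 28 mm below the flange), its lower 8 mm rounded off on all sides as a lead-in; a round neck 16 mm in diameter joins it to the flange.
- port_floor (a point): 20 mm below port: where the bar's foot first meets the spring-loaded follower, with the flange still 8 mm above the plate. The follower's 18 mm wide groove along x takes the bar. Its spring pushes up with 6 N there, rising to about 11 N when the flange is flush. This point is fixed.

How it is judged:
On the way, in this order (a step that is already met when the one before it is completed fails the run):
1. the fitting has been lifted out of the holder by the gripper (z of fitting in the frame of holder above 0.08 m and contact force between the fingers and fitting above 1 N), for 0.1 s.
2. the fitting's bar is in the slot and presses the follower down, not yet turned (horizontal distance between fitting and port below 0.005 m and value of joint port_press above 0.004 m and value of joint port_turn below 0.6 rad), for 0.05 s.
At the end, for the whole second after the job is handed in: The fitting is upright in the port (within 5 mm of its centre, within 4 degrees of vertical), its flange flush on the plate (within 2 mm), its bar turned at least 1.35 rad clockwise in the follower, at rest, and the fingers still grip it (horizontal distance between fitting and port below 0.005 m and z of fitting in the frame of port between -0.003 and 0.002 m and angle between fitting's own z axis and vertical below 0.07 rad and value of joint port_press above 0.006 m and value of joint port_turn above 1.35 rad and angle between the x axis of fitting and the y axis of port, either way round below 0.3 rad and linear speed of fitting below 0.02 m/s and contact force between the fingers and fitting above 2 N); the arm keeps its last pose, push and grip.
It fails at once if the blank is moved more than 30 mm (distance of blank from where it was at the start of the episode above 0.03 m).
It fails at once if the jar is moved more than 30 mm (distance of jar from where it was at the start of the episode above 0.03 m).
It fails at once if the tray is moved more than 30 mm (distance of bead_tray from where it was at the start of the episode above 0.03 m).
It also fails if it takes over 48 s, if anything falls off the work surface, if the arm or the gripper's body presses on something with over 40 N, if the wrist force passes 120 N, or if a joint passes its speed limit or range.

## Robot

A 6-joint arm with a two-finger parallel gripper is mounted at the origin on the work surface. World frame = base frame: x ahead of the robot, y to its left, z up, the work surface at z = 0. Lengths are in m, angles in rad, forces in N, time in s.
With the tool pointing down it reaches from about 0.35 to 0.85 m from the base axis. Payload 8.1 kg.
Tool frame: the origin (TCP) lies between the finger pads; the fingertips stand 17 mm ahead of it and the grasp point (between the pads) lies 2 mm behind it (arm.finger_overhang is the distance from the TCP to the fingertips, in m); z points along the fingers, y is the line along which they close (so a half turn about z gives the same grasp; the last joint's range is limited). The gripper opens to 93 mm and grips with 3 to 60 N. Pads are 15 mm wide; open, the fingers measure 128 mm over their backs; the gripper's body (75 mm by 188 mm) begins 65 mm behind the grasp point.
Start: joints at [-1.411, 0.13, 1.488, -0, 1.523, -0.085], TCP at [0.145, -0.582, 0.236] pointing down, gripper open.
Joint ranges: [-2.96, 2.96], [-0.89, 2.26], [0.02, 2.5], [-1.34, 4.48], [0, 2.73], [-2.66, 2.66]. Speed limits (rad/s): [2.39, 2.39, 2.79, 3.14, 3.14, 3.14].

## Interface

Orientations are given as a unit quaternion [w, x, y, z].
In Python, from plant import monitor, eyes, ticket, arm gives the robot as it stands.
- The arm moves only by the shell command python3 -m handwheel 'ROWS' [FORCE]. ROWS is text: rows parted by semicolons, each of 7 numbers parted by spaces: the shift along the tool's x, y, z in m, then the turn, a rotation vector about the tool's x, y, z in rad, then the opening, from -1 (shut) to 1 (fully open). In form: tx ty tz ax ay az fingers; .... A call has 1 to 10 rows; each row shifts and turns the commanded pose from where the row before left it, along the tool's axes as they then stand; what a row does not reach is not made up. A row lasts 1/8 s, in which the tool goes at most 62.5 mm and 10.7 degrees, less where a joint would pass 70% of its speed; a pose out of reach is approached as far as the arm can. A call with a gripper value outside its range is refused whole. The fingers move at their own pace and stop on an object; FORCE is the grip in N (left out, the last holds). Time passes only in rows, so rows that do not move let the fingers close. It gives the time, the measured TCP pose, the force, the opening and the grip force at its end, in the units of the state.
- monitor.get_obs(): the state, without advancing time (a new reading comes with each control period).
- eyes.capture(name): name is "side" or "top"; returns a dict with "frame" (400x640x3 uint8, blue, green, red), "K" (3x3 intrinsics, pixels), "k1" (the pictures are not rectified: a ray, as slopes to the right and down, at radius r is drawn at 1 + k1 r^2 times it, then the intrinsics apply), "pose" (4x4, takes a point from camera to world coordinates). Camera axes: x right, y up, looking along -z (the intrinsics and any distortion apply to the point x, -y, -z); pixel columns grow to the right and rows downward; lengths in m; the calibration is good to about 2 mm. A picture is of the moment at which its call begins. There is no depth.
- ticket.job_done(): hands the job in; it is judged then, once.
Trained networks look in a picture, given as the dict that the camera call returned (one of the last four; its "shot" number tells which), for a name from the list of things; names that differ only in an ending like _2 or _b are one class to them, and where a whole thing is asked for, a point or a joint stands for the part that bears it (a point fixed in the world has none). Each returns a list of dicts, best first, with "score" (0 to 1); they miss things now and then, are a little off and sometimes report something else, mostly with a low value. They report only what shows in the picture. A call takes as long as a camera call.
- eyes.boxes_of(picture, thing): "bbox" ([centre column, centre row, width, height] in pixels, round what is visible of it).
- eyes.cut_out(picture, thing): "pixels" (400x640 bool, what is visible of it) and "bbox" ([centre column, centre row, width, height] in pixels, round what is visible of it).
- eyes.pinpoint(picture, thing): "location" ([column, row] in pixels: a listed point, or the origin of a listed thing).
The state is a dict: "t": time; "qpos": joint angles; "joint_velocities": joint speeds; "effort": joint torques, N m; "ee_pos": TCP position; "tool_rot": TCP orientation; "force": force on the tool from outside, world axes, zero at the start; "ft_torque": the same for the moment, N m; "grip_width": finger opening in m; "grasp_force": force on a finger pad.
Only numpy, scipy, OpenCV 4.12 (cv2) and the standard library are available. Lean on these libraries where they do the work, as an engineer would, in place of code of your own. Each camera call takes 0.05 s, during which the arm holds its last target. There are 200 camera calls.

## Working session

There is one attempt and no reset: what is moved stays moved. The work goes in short steps, Python scripts to look and compute and a shell command to move; the robot and the scene stay as the last step left them, time stands still between calls to the robot, and variables do not carry over. Pictures are saved under pics/ and viewed, at most 10 in all, crops included, and the job is handed in when it is done.

```bash
mkdir -p pics; ls
cat > h.py <<'E'
import numpy as np, cv2
from plant import monitor, eyes, ticket, arm
def ray(p,uv):
    K=p["K"];k1=p["k1"]
    d=np.array([(uv[0]-K[0,2])/K[0,0],(uv[1]-K[1,2])/K[1,1]]);s=d.copy()
    for _ in range(30): s=d/(1+k1*(s@s))
    T=np.array(p["pose"]);v=T[:3,:3]@np.array([s[0],-s[1],-1.]);return T[:3,3],v/np.linalg.norm(v)
def onz(p,uv,z):
    o,v=ray(p,uv);return o+v*(z-o[2])/v[2]
def tri(rs):
    A=np.zeros((3,3));b=np.zeros(3)
    for o,v in rs:
        P=np.eye(3)-np.outer(v,v);A+=P;b+=P@o
    x=np.linalg.solve(A,b);return x,[np.linalg.norm((np.eye(3)-np.outer(v,v))@(x-o)) for o,v in rs]
def proj(p,X):
    T=np.array(p["pose"]);c=T[:3,:3].T@(np.asarray(X)-T[:3,3]);s=np.array([c[0],-c[1]])/-c[2];s=s*(1+p["k1"]*(s@s))
    return p["K"][:2,:2]@s+p["K"][:2,2]
E
python3 - <<'E'
from h import *
np.set_printoptions(precision=4,suppress=True)
o=monitor.get_obs();print(o)
ps={n:eyes.capture(n) for n in("side","top")}
for n,p in ps.items():
    cv2.imwrite(f"pics/{n}0.png",p["frame"]);print(n,p["pose"],p["K"],p["k1"])
R={}
for t in["fitting","fitting_wing","blank","holder","trainer","port","jar","bead_tray"]:
    for n,p in ps.items():
        r=eyes.pinpoint(p,t);print(t,n,[(np.round(x["location"],1),round(x["score"],2)) for x in r[:3]])
        if r:R.setdefault(t,[]).append(ray(p,r[0]["location"]))
    if len(R.get(t,[]))==2:print("  tri",tri(R[t]))
E
```

```text
pics
{'t': 0.0, 'qpos': array([-1.4114,  0.1312,  1.4893,  0.0001,  1.523 , -0.0854]), 'joint_velocities': array([-0.0007,  0.0021, -0.0016,  0.001 ,  0.0005, -0.0008]), 'effort': array([ -0.0016, -55.9839, -49.1767,   0.0767,   0.0349,  -0.0002]), 'ee_pos': array([ 0.1454, -0.5816,  0.2346]), 'tool_rot': array([-0.0009,  0.9925,  0.1221, -0.    ]), 'force': array([-0.5099, -0.9399, -0.4316]), 'ft_torque': array([ 0.0286, -0.0183, -0.0636]), 'grasp_force': 0.0, 'grip_width': 0.09283215479077175}
side [[-0.9824  0.1251 -0.1386  0.482 ]
 [-0.1861 -0.7135  0.6755  0.6594]
 [-0.0144  0.6894  0.7242  0.7735]
 [ 0.      0.      0.      1.    ]] [[439.8946   0.     320.4353]
 [  0.     439.8946 201.3577]
 [  0.       0.       1.    ]] -0.052192732417950964
top [[-0.0117  0.9949 -0.1002  0.5201]
 [-0.9999 -0.0128 -0.0103 -0.0027]
 [-0.0115  0.1001  0.9949  0.9972]
 [ 0.      0.      0.      1.    ]] [[409.7199   0.     314.2316]
 [  0.     409.7199 193.7279]
 [  0.       0.       1.    ]] -0.024984801852957976
fitting side [(array([386. , 175.1]), 0.83)]
fitting top [(array([378.9, 248.4]), 
[... 883 characters left out ...]
0.009 ]), [np.float64(0.004540049339088706), np.float64(0.004540049339088793)])
port side [(array([356.8, 260.9]), 0.59)]
port top [(array([237.1, 233.7]), 0.61)]
  tri (array([0.5198, 0.1749, 0.1056]), [np.float64(0.004979993292900302), np.float64(0.004979993292900349)])
jar side [(array([285.9, 168.4]), 0.69), (array([352. , 289.4]), 0.23)]
jar top [(array([385.9, 148.9]), 0.56)]
  tri (array([ 0.7375, -0.1714, -0.0077]), [np.float64(0.0061871302712485305), np.float64(0.00618713027124821)])
bead_tray side [(array([254.4, 253.7]), 0.7)]
bead_tray top [(array([268.3, 144.1]), 0.7)]
  tri (array([0.7439, 0.1197, 0.0019]), [np.float64(0.0014606764652520805), np.float64(0.0014606764652523123)])
```

Run:
```python
import cv2,numpy as np
a=cv2.imread("pics/top0.png");b=cv2.imread("pics/side0.png")
cv2.imwrite("pics/topc.png",cv2.resize(a[170:300,190:460],None,fx=2.9,fy=2.9,interpolation=2))
cv2.imwrite("pics/sidec.png",cv2.resize(b[110:330,260:480],None,fx=2.7,fy=2.7,interpolation=2))
```

```text
(no output)
```

View pics/topc.png

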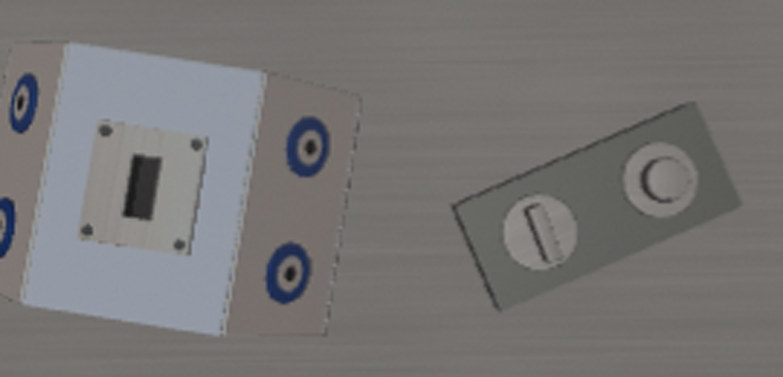

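View pics/sidec.png

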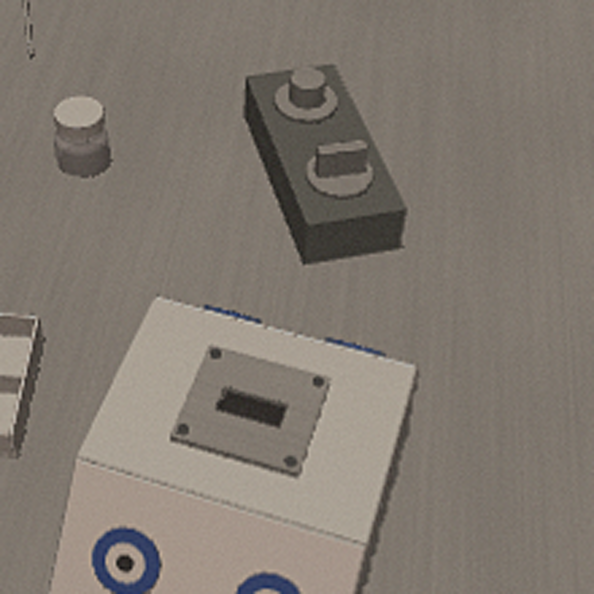

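```bash
cat >> h.py <<'E'
def rect(p,c,z,half=.07,ppm=4000):
    n=int(2*half*ppm);g=(np.arange(n)+.5)/ppm-half   # col -> +x? col: x, row: y (down = +y)
    X=np.stack(np.broadcast_arrays(c[0]+g[None,:],c[1]+g[:,None],np.full((n,n),z)),-1).reshape(-1,3)
    T=np.array(p["pose"]);q=(X-T[:3,3])@T[:3,:3];s=np.stack([q[:,0],-q[:,1]],1)/-q[:,2:]
    s=s*(1+p["k1"]*(s**2).sum(1,keepdims=True));uv=s@p["K"][:2,:2].T+p["K"][:2,2]
    m=uv.reshape(n,n,2).astype(np.float32);return cv2.remap(p["frame"],m[...,0],m[...,1],cv2.INTER_CUBIC)
E
python3 - <<'E'
from h import *
ps={n:eyes.capture(n) for n in("side","top")}
import pickle;pickle.dump(ps,open("ps0.pkl","wb"))
rows=[]
for n,p in ps.items():
    a=rect(p,(.52,.175),.106);rows.append([a,rect(p,(.484,-.14),.056),rect(p,(.484,-.14),.086)])
    g=cv2.cvtColor(a,6);
    m=(cv2.GaussianBlur(g,(0,0),4)<75).astype(np.uint8)
    N,_,S,C=cv2.connectedComponentsWithStats(m)
    for i in range(1,N):
        if S[i,4]>150:
            r=cv2.minAreaRect(np.argwhere(_==i)[:,::-1].astype(np.float32))
            print(n,S[i,4],np.round((C[i]+.5)/4-70,1)+np.array([520,175]),np.round((np.array(r[0])+.5)/4-70,1)+np.array([520,175]),np.array(r[1])/4,r[2])
im=np.vstack([np.hstack(r) for r in rows]);im=cv2.resize(im,(798,532),interpolation=cv2.INTER_AREA)
cv2.imwrite("pics/rect.png",im)
E
```

```text
side 236 [468.1 106.6] [468.4 106.6] [6. 3.] 0.0
side 159 [455.4 109. ] [455.5 109. ] [2.0431838  6.08481026] 72.6459732055664
side 618 [554.2 132.9] [554.2 132.9] [7.   6.25] 90.0
side 514 [479.6 145.1] [479.6 145. ] [6.25 6.  ] 90.0
side 13073 [522.3 175.6] [522.8 175.5] [18.94622421 45.94140244] 80.42577362060547
side 565 [565.7 201.4] [565.6 201.2] [6.75 6.  ] 90.0
side 476 [491.  214.2] [490.9 214.2] [5.48007774 6.01040745] 45.0
top 183 [554.9 131.4] [555.1 131.4] [3.8890872  3.35875678] 45.0
top 156 [480.5 143.9] [480.6 143.9] [3.18198013 3.35875678] 45.0
top 14447 [523.7 172.3] [523.7 172.3] [20.43266296 45.86478043] 80.63349151611328
top 321 [566.2 199.8] [566.1 199.6] [5.  4.5] 90.0
top 332 [492.  212.9] [492.2 213. ] [5.25 4.75] 90.0
```

View pics/rect.png

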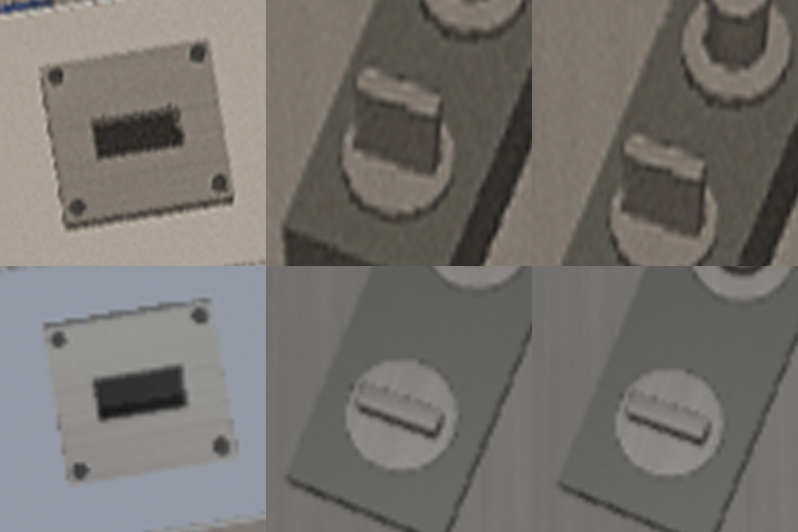

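```bash
cat >> h.py <<'E'
from scipy.optimize import minimize
def sil(p,x,y,z,yaw):
    c,s=np.cos(yaw),np.sin(yaw);R=np.array([[c,-s,0],[s,c,0],[0,0,1]])
    t=np.linspace(0,2*np.pi,60);S=8
    fl=[[.03*np.cos(a),.03*np.sin(a),h] for a in t for h in(0,.006)]
    w=[[a,b,h] for a in(-.022,.022) for b in(-.006,.006) for h in(.006,.036)]
    wt=[[a,b,.036] for a,b in((-.022,-.006),(.022,-.006),(.022,.006),(-.022,.006))]
    P=lambda V:np.array([proj(p,R@np.array(v)+[x,y,z]) for v in V])
    m=np.zeros((400,640),np.uint8)
    for V in(fl,w): cv2.fillConvexPoly(m,cv2.convexHull(np.round(P(V)*16).astype(np.int32)),255,cv2.LINE_AA,4)
    return m/255.,P(wt),P(fl[1::2])
E
python3 - <<'E'
from h import *
ps={n:eyes.capture(n) for n in("side","top")}
M={}
for n,p in ps.items():
    r=eyes.cut_out(p,"fitting");print(n,r[0]["score"],r[0]["bbox"],r[0]["pixels"].sum());M[n]=cv2.GaussianBlur(r[0]["pixels"].astype(float),(0,0),1)
def cost(q,names,z=None):
    return sum(((cv2.GaussianBlur(sil(ps[n],q[0]/1e3,q[1]/1e3,(q[3]/1e3 if len(q)>3 else .05),q[2]/30)[0],(0,0),1)-M[n])**2).sum() for n in names)
for names,q0 in((["top"],[484,-133,10]),(["side"],[484,-133,10]),(["top","side"],[484,-133,10,50])):
    q=minimize(cost,q0,args=(names,),method="Nelder-Mead",options=dict(initial_simplex=np.vstack([q0]+[np.array(q0)+5*e for e in np.eye(len(q0))]),xatol=.05,fatol=.05)).x
    print(names,np.round(q,1),"yaw deg",np.degrees(q[2]/30),cost(q,names))
im=[]
for n,c in(("top",(379,248)),("side",(386,170))):
    p=ps[n];_,wt,fl=sil(p,q[0]/1e3,q[1]/1e3,q[3]/1e3,q[2]/30)
    f=cv2.resize(p["frame"][c[1]-30:c[1]+30,c[0]-30:c[0]+30],None,fx=6,fy=6,interpolation=2)
    for V,col in((wt,(0,0,255)),(fl,(0,255,0))): cv2.polylines(f,[np.round((V-np.array(c)+30.5)*6).astype(int)],True,col)
    im.append(f)
cv2.imwrite("pics/fit.png",np.hstack(im))
E
```

```text
side 0.58 [384.5, 171.3, 25.0, 22.5] 429
top 0.81 [376.0, 250.6, 24.3, 26.4] 559
['top'] [ 485.  -132.2   14. ] yaw deg 26.709711208232708 9.34219872017314
['side'] [ 483.9 -128.7   15.3] yaw deg 29.15468743503902 20.15068648802118
['top', 'side'] [ 484.5 -132.9   15.3   45.9] yaw deg 29.143719946338887 26.65709176319648
```

View pics/fit.png

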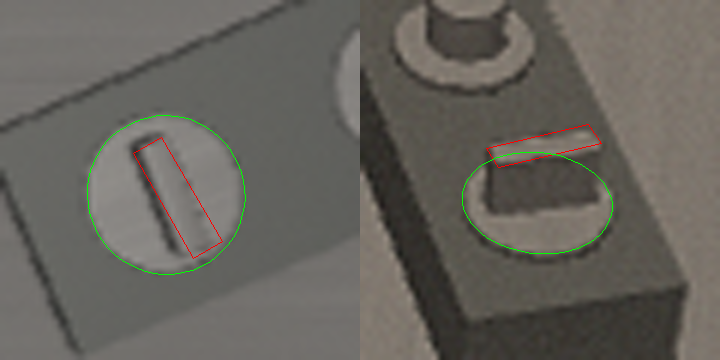

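```bash
cat >> h.py <<'E'
def go(x,y,z,yawdeg=None):
    o=monitor.get_obs();w,a,b,c=o["tool_rot"]
    from scipy.spatial.transform import Rotation as Ro
    R=Ro.from_quat([a,b,c,w]).as_matrix();e=o["ee_pos"];yaw=np.degrees(np.arctan2(R[1,0],R[0,0]))
    print("t",round(o["t"],2),"ee",np.round(e,4),"yaw",round(yaw,2),"tilt",np.round(R[:,2],4),"q6",round(o["qpos"][5],3))
    print("shift",np.round(R.T@(np.array([x,y,z])-e),4), "az",None if yawdeg is None else round(-np.radians((yawdeg-yaw+180)%360-180),3))
    print("F",np.round(o["force"],1),"grip",o["grasp_force"],o["grip_width"])
E
python3 -m handwheel '0.044 -0.0355 0 0 0 0 0;0.044 -0.0355 0 0 0 0 0;0.044 -0.0355 0 0 0 0 0;0.044 -0.0355 0 0 0 0 0;0.044 -0.0355 0 0 0 0 0;0.044 -0.0355 0 0 0 0 0;0.044 -0.0355 0 0 0 0 0;0.044 -0.0355 0 0 0 0 0;0.044 -0.0355 0 0 0 0 0;0.044 -0.0355 0 0 0 -0.14 0'
python3 -c "from h import *;go(.485,-.131,.0765,22)"
```

```text
t: 2.45
ee_pos: [0.4873, -0.1294, 0.236]
tool_rot: [0.0, 0.981, 0.192, 0.0]
force: [1.0, -0.2, 0.2]
grip_width: 0.0464
grasp_force: 0.0
t 2.45 ee [ 0.4873 -0.1294  0.236 ] yaw 22.19 tilt [ 9.e-04 -5.e-04 -1.e+00] q6 0.822
shift [-0.0028  0.0005  0.1595] az 0.003
F [ 1.  -0.2  0.2] grip 0.0 0.0463909667767226
```

```bash
python3 -m handwheel '-0.0028 0.0005 0.04 0 0 0 0;0 0 0.04 0 0 0 0;0 0 0.04 0 0 0 0;0 0 0.02 0 0 0 0;0 0 0.01 0 0 0 0;0 0 0 0 0 0 0'
python3 - <<'E'
from h import *
go(.485,-.131,.0765,22)
f=[]
for n,c in(("top",(379,248)),("side",(386,170))):
    p=eyes.capture(n);f.append(cv2.resize(p["frame"][c[1]-40:c[1]+40,c[0]-40:c[0]+40],None,fx=4.9,fy=4.9,interpolation=2))
cv2.imwrite("pics/pre.png",np.hstack(f))
E
```

```text
t: 3.2
ee_pos: [0.4837, -0.1325, 0.0855]
tool_rot: [-0.0, 0.982, 0.191, -0.0]
force: [-0.5, 0.6, -0.3]
grip_width: 0.0466
grasp_force: 0.0
t 3.2 ee [ 0.4837 -0.1325  0.0855] yaw 22.05 tilt [-6.e-04  2.e-04 -1.e+00] q6 0.816
shift [ 0.0018 -0.0009  0.009 ] az 0.001
F [-0.5  0.6 -0.3] grip 0.0 0.046552291763374165
```

View pics/pre.png

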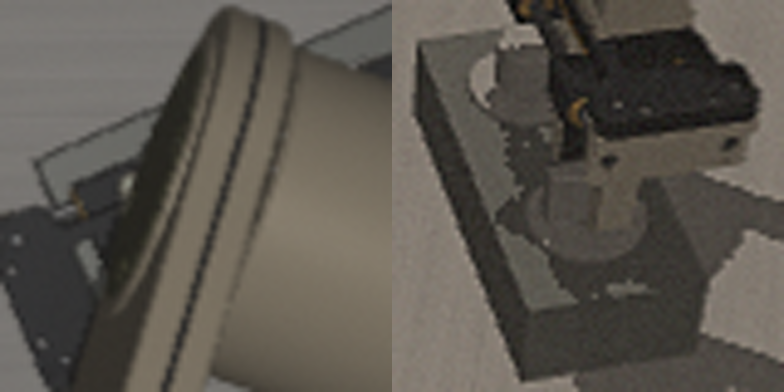

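Run:
```python
from h import *
p=eyes.capture("side");e=np.array([.4837,-.1325,.0685]);a=np.radians(22)
xt=np.array([np.cos(a),np.sin(a),0]);yt=np.array([-np.sin(a),np.cos(a),0])
f=cv2.resize(p["frame"][120:210,340:450],None,fx=6,fy=6,interpolation=2)
S=lambda X:tuple(int(v) for v in (proj(p,X)-[340,120]+.5)*6)
for sx in(-.0075,.0075):
  for d in(.023,.041):
    for h in(0,.03): cv2.circle(f,S(e+sx*xt+d*yt+[0,0,h]),3,(0,0,255) if d<.03 else (255,0,0),-1)
_,wt,fl=sil(p,.4845,-.131,.05,a)
for V in(wt,fl): cv2.polylines(f,[((V-[340,120]+.5)*6).astype(int)],True,(0,255,0))
cv2.imwrite("pics/pre2.png",f)
```

```text
(no output)
```

View pics/pre2.png

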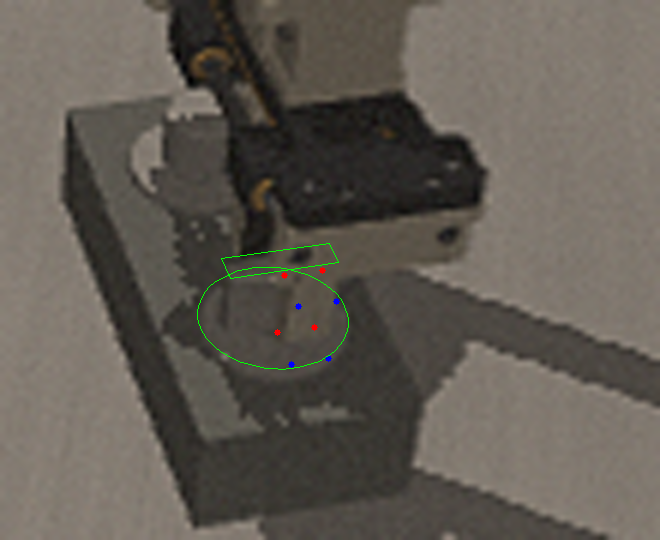

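```bash
python3 -m handwheel '0.0015 0 0.009 0 0 0 0;0 0 0 0 0 0 -1;0 0 0 0 0 0 -1;0 0 0 0 0 0 -1;0 0 0 0 0 0 -1;0 0 0 0 0 0 -1;0 0 0 0 0 0 -1' 45
python3 -c "from h import *;go(.485,-.131,.0765,22)"
```

```text
t: 4.22
ee_pos: [0.4853, -0.132, 0.0768]
tool_rot: [0.0, 0.982, 0.191, 0.0]
force: [0.3, 0.4, 1.6]
grip_width: 0.0115
grasp_force: 44.9
t 4.22 ee [ 0.4853 -0.132   0.0768] yaw 22.05 tilt [ 2.e-04  0.e+00 -1.e+00] q6 0.818
shift [ 0.0001 -0.0011  0.0003] az 0.001
F [0.3 0.4 1.6] grip 44.93925154209137 0.011468201043596384
```

```bash
python3 -m handwheel '0 0 -0.01 0 0 0 -1;0 0 -0.03 0 0 0 -1;0 0 -0.03 0 0 0 -1;0 0 -0.03 0 0 0 -1;0 0 -0.03 0 0 0 -1;0 0 0 0 0 0 -1;0 0 0 0 0 0 -1'
python3 -c "from h import *;go(.523,.1725,.1327,170.5)"
```

```text
t: 5.1
ee_pos: [0.4848, -0.1318, 0.2055]
tool_rot: [-0.0, 0.982, 0.191, -0.0]
force: [-0.3, 0.3, -2.6]
grip_width: 0.0118
grasp_force: 44.9
t 5.1 ee [ 0.4848 -0.1318  0.2055] yaw 22.05 tilt [-1.1e-03  4.0e-04 -1.0e+00] q6 0.818
shift [ 0.1497 -0.2677  0.0729] az -2.591
F [-0.3  0.3 -2.6] grip 44.93679642677307 0.011780571072323397
```

```bash
python3 -m handwheel '0.025 -0.0446 0 0 0 0 -1;0.025 -0.0446 0 0 0 0 -1;0.025 -0.0446 0 0 0 0 -1;0.025 -0.0446 0 0 0 0 -1;0.025 -0.0446 0 0 0 0 -1;0.025 -0.0446 0 0 0 0 -1;0 0 0 0 0 -0.18 -1;0 0 0 0 0 -0.18 -1;0 0 0 0 0 -0.18 -1;0 0 0 0 0 -0.18 -1'
python3 -m handwheel '0 0 0 0 0 -0.18 -1;0 0 0 0 0 -0.18 -1;0 0 0 0 0 -0.18 -1;0 0 0 0 0 -0.18 -1;0 0 0 0 0 -0.18 -1;0 0 0 0 0 -0.18 -1;0 0 0 0 0 -0.18 -1;0 0 0 0 0 -0.18 -1;0 0 0 0 0 -0.18 -1;0 0 0 0 0 -0.18 -1'
python3 -c "from h import *;go(.523,.1725,.1327,170.5)"
```

```text
t: 6.35
ee_pos: [0.5226, 0.1722, 0.2041]
tool_rot: [-0.001, 0.85, 0.527, -0.002]
force: [-0.6, -0.3, -1.0]
grip_width: 0.0115
grasp_force: 44.9
t: 7.6
ee_pos: [0.5227, 0.1721, 0.2041]
tool_rot: [-0.002, 0.115, 0.993, -0.001]
force: [0.1, 0.2, -1.0]
grip_width: 0.0118
grasp_force: 44.9
t 7.6 ee [0.5227 0.1721 0.2041] yaw 166.77 tilt [-3.7e-03 -8.0e-04 -1.0e+00] q6 -1.115
shift [-0.0005  0.0006  0.0714] az -0.065
F [ 0.1  0.2 -1. ] grip 44.936469197273254 0.011813211570831395
```

```bash
python3 -m handwheel '0 0 0.015 0 0 -0.065 -1;0 0 0.014 0 0 0 -1;0 0 0 0 0 0 -1;0 0 0 0 0 0 -1'
python3 - <<'E'
from h import *
go(.523,.1725,.1327,170.5)
o=monitor.get_obs();z=o["ee_pos"][2]-.0768+.05
f=[]
for n in("side","top"):
    p=eyes.capture(n)
    for t in("fitting","fitting_bar","fitting_wing"):
        r=eyes.pinpoint(p,t)
        if r: print(n,t,r[0]["score"],np.round(onz(p,r[0]["location"],z+dict(fitting=0,fitting_bar=-.028,fitting_wing=.036)[t]),4))
    c=proj(p,[.523,.1725,z-.01]).astype(int)-[45,45]
    g=cv2.resize(p["frame"][c[1]:c[1]+90,c[0]:c[0]+90],None,fx=4.4,fy=4.4,interpolation=2)
    S=lambda V:((np.array(V)-c+.5)*4.4).astype(int)
    a=np.radians(170.5);_,wt,fl=sil(p,*o["ee_pos"][:2],z,a)
    u=np.array([np.cos(a),np.sin(a),0]);v=np.array([-u[1],u[0],0]);e=np.array([*o["ee_pos"][:2],z-.020])
    bar=[proj(p,e+sx*u*.02+sy*v*.008) for sx,sy in((-1,-1),(1,-1),(1,1),(-1,1))]
    slot=[proj(p,np.array([.523,.1725,.106])+sx*u*.023+sy*v*.0105) for sx,sy in((-1,-1),(1,-1),(1,1),(-1,1))]
    for V,col in((fl,(0,255,0)),(bar,(0,0,255)),(slot,(255,0,0))): cv2.polylines(g,[S(V)],True,col)
    f.append(g)
cv2.imwrite("pics/over.png",np.hstack(f))
E
```

```text
t: 8.1
ee_pos: [0.5237, 0.1723, 0.1774]
tool_rot: [-0.0, 0.086, 0.996, -0.0]
force: [0.2, 1.0, -1.0]
grip_width: 0.0118
grasp_force: 44.9
t 8.1 ee [0.5237 0.1723 0.1774] yaw 170.11 tilt [-7.e-04 -2.e-04 -1.e+00] q6 -1.173
shift [0.0007 0.0001 0.0447] az -0.007
F [ 0.2  1.  -1. ] grip 44.936968088150024 0.011763657098144916
side fitting 0.76 [0.5333 0.1709 0.1506]
side fitting_bar 0.53 [0.5237 0.1735 0.1226]
side fitting_wing 0.67 [0.5271 0.1682 0.1866]
top fitting 0.43 [0.5265 0.1729 0.1506]
top fitting_bar 0.47 [0.5318 0.1808 0.1226]
```

View pics/over.png

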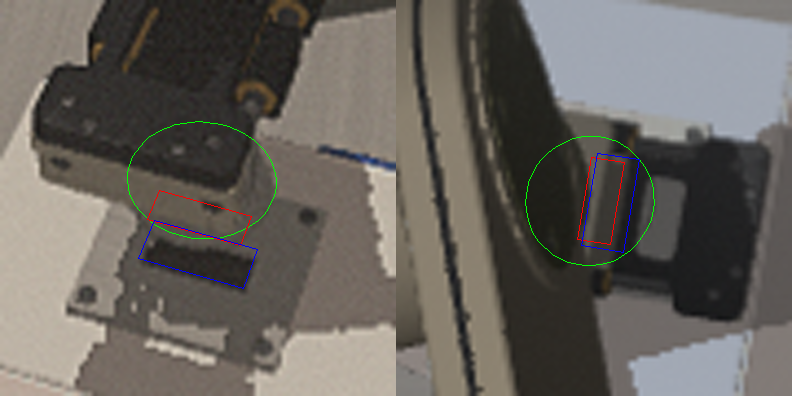

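Run:
```python
from h import *
p=eyes.capture("side");c=proj(p,[.523,.1725,.14]).astype(int)-[45,40]
g=cv2.resize(p["frame"][c[1]:c[1]+75,c[0]:c[0]+90],None,fx=8.8,fy=7.9,interpolation=2)
g=np.clip(255*(g/255.*1.6)**.7,0,255).astype(np.uint8)
cv2.imwrite("pics/over2.png",g)
```

```text
(no output)
```

View pics/over2.png

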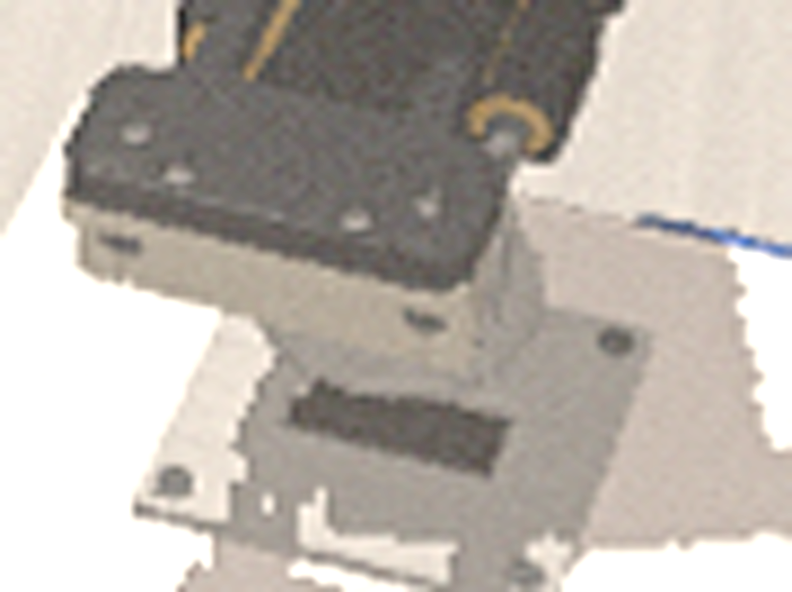

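```bash
python3 -m handwheel '0.0007 0 0.01 0 0 -0.007 -1;0 0 0.01 0 0 0 -1;0 0 0.008 0 0 0 -1;0 0 0.004 0 0 0 -1;0 0 0.004 0 0 0 -1;0 0 0 0 0 0 -1' 60
python3 -c "from h import *;go(.523,.1725,.1327,170.5)"
```

```text
t: 9.3
ee_pos: [0.5231, 0.1724, 0.1414]
tool_rot: [-0.0, 0.082, 0.997, -0.0]
force: [0.5, 0.3, -1.2]
grip_width: 0.0117
grasp_force: 59.9
t 9.3 ee [0.5231 0.1724 0.1414] yaw 170.56 tilt [-3.e-04 -1.e-04 -1.e+00] q6 -1.181
shift [0.0001 0.0001 0.0087] az 0.001
F [ 0.5  0.3 -1.2] grip 59.937236309051514 0.011690240617102048
```

Bar is in the slot without contact force; press on.

```bash
for i in 1; do python3 -m handwheel '0 0 0.003 0 0 0 -1;0 0 0.002 0 0 0 -1;0 0 0 0 0 0 -1'; done
python3 -m handwheel '0 0 0.002 0 0 0 -1;0 0 0 0 0 0 -1'
python3 -m handwheel '0 0 0.0015 0 0 0 -1;0 0 0 0 0 0 -1'
python3 -m handwheel '0 0 0.001 0 0 0 -1;0 0 0 0 0 0 -1'
```

```text
t: 9.68
ee_pos: [0.5236, 0.1726, 0.1375]
tool_rot: [0.001, 0.082, 0.997, 0.0]
force: [-1.8, -0.4, 6.3]
grip_width: 0.0115
grasp_force: 59.9
t: 9.93
ee_pos: [0.5237, 0.1726, 0.1357]
tool_rot: [0.001, 0.082, 0.997, 0.0]
force: [-2.4, -0.5, 7.3]
grip_width: 0.012
grasp_force: 59.9
t: 10.18
ee_pos: [0.5237, 0.1726, 0.1343]
tool_rot: [0.001, 0.082, 0.997, 0.0]
force: [-3.7, -0.3, 7.3]
grip_width: 0.0116
grasp_force: 59.9
t: 10.42
ee_pos: [0.5237, 0.1726, 0.1334]
tool_rot: [0.001, 0.082, 0.997, 0.0]
force: [-3.8, -0.6, 8.1]
grip_width: 0.0118
grasp_force: 59.9
```

```bash
python3 -m handwheel '0.0008 0 0.001 0 0 0 -1;0 0 0 0 0 0 -1'
python3 -m handwheel '0 0 0.001 0 0 0 -1;0 0 0 0 0 0 -1'
python3 -m handwheel '0 0 0.001 0 0 0 -1;0 0 0 0 0 0 -1'
```

```text
t: 10.68
ee_pos: [0.5235, 0.1726, 0.1329]
tool_rot: [0.001, 0.082, 0.997, 0.0]
force: [-1.5, -1.3, 7.8]
grip_width: 0.0116
grasp_force: 59.9
t: 10.92
ee_pos: [0.5236, 0.1726, 0.1328]
tool_rot: [0.002, 0.082, 0.997, 0.0]
force: [-4.7, -3.7, 15.6]
grip_width: 0.012
grasp_force: 59.9
t: 11.18
ee_pos: [0.5236, 0.1726, 0.1327]
tool_rot: [0.002, 0.082, 0.997, 0.0]
force: [-8.8, -3.6, 22.4]
grip_width: 0.0116
grasp_force: 59.9
```

```bash
python3 -m handwheel '0 0 -0.0005 0 0 0.1 -1;0 0 0 0 0 0.1 -1;0 0 0 0 0 0.1 -1;0 0 0 0 0 0.1 -1;0 0 0 0 0 0 -1'
python3 -c "from h import *;go(.523,.1725,.1327,78.8)"
```

```text
t: 11.8
ee_pos: [0.524, 0.1723, 0.1328]
tool_rot: [0.002, 0.279, 0.96, 0.0]
force: [-5.1, -5.1, 17.4]
grip_width: 0.0114
grasp_force: 59.9
t 11.8 ee [0.524  0.1723 0.1328] yaw 147.54 tilt [ 3.9e-03 -2.0e-04 -1.0e+00] q6 -0.779
shift [ 0.0009 -0.0003  0.    ] az 1.2
F [-5.1 -5.1 17.4] grip 59.94598925113678 0.01144575492424215
```

```bash
python3 -m handwheel '0.0005 0 0 0 0 0.12 -1;0 0 0 0 0 0.12 -1;0 0 0 0 0 0.12 -1;0 0 0 0 0 0.12 -1;0 0 0 0 0 0.12 -1;0 0 0 0 0 0.12 -1;0 0 0 0 0 0.12 -1;0 0 0 0 0 0.12 -1;0 0 0 0 0 0 -1'
python3 -c "from h import *;go(.523,.1725,.1327,78.8);print(monitor.get_obs()['ft_torque'])"
```

```text
t: 12.92
ee_pos: [0.5232, 0.1718, 0.1328]
tool_rot: [0.002, 0.691, 0.722, 0.0]
force: [-7.3, -8.1, 19.6]
grip_width: 0.0115
grasp_force: 60.0
t 12.93 ee [0.5232 0.1718 0.1328] yaw 92.52 tilt [ 0.003  -0.0016 -1.    ] q6 0.182
shift [ 0.0007 -0.0002  0.0001] az 0.239
F [-7.3 -8.1 19.6] grip 59.977667927742004 0.01145708651522498
[-1.44905983  1.51405394  0.02731401]
```

```bash
python3 -m handwheel '0 0 0 0 0 0.08 -1;0 0 0 0 0 0.08 -1;0 0 0 0 0 0.07 -1;0 0 0 0 0 0 -1;0 0 0 0 0 0 -1'
python3 -c "from h import *;go(.523,.1725,.1327,78.8);print(monitor.get_obs()['ft_torque'])"
```

```text
t: 13.55
ee_pos: [0.5228, 0.172, 0.1328]
tool_rot: [0.001, 0.769, 0.639, 0.0]
force: [-9.5, -7.5, 21.6]
grip_width: 0.0115
grasp_force: 60.1
t 13.55 ee [0.5228 0.172  0.1328] yaw 79.46 tilt [ 0.0022 -0.0014 -1.    ] q6 0.41
shift [0.0005 0.0001 0.0001] az 0.012
F [-9.5 -7.5 21.6] grip 60.104466676712036 0.011474630956830642
[-1.41303586  1.84734488  0.29217642]
```

```bash
python3 -m handwheel '0 0 0 0 0 0.03 -1;0 0 0 0 0 0 -1;0 0 0 0 0 0 -1;0 0 0 0 0 0 -1'
python3 - <<'E'
from h import *
go(.523,.1725,.1327,78.8);print(monitor.get_obs()['ft_torque'])
p=eyes.capture("side");c=proj(p,[.523,.1725,.12]).astype(int)-[45,45]
g=cv2.resize(p["frame"][c[1]:c[1]+75,c[0]:c[0]+90],None,fx=8.8,fy=7.9,interpolation=2)
cv2.imwrite("pics/end.png",np.clip(255*(g/255.*1.6)**.7,0,255).astype(np.uint8))
E
```

```text
t: 14.05
ee_pos: [0.5228, 0.1721, 0.1328]
tool_rot: [0.001, 0.778, 0.628, 0.0]
force: [-10.8, -6.7, 21.3]
grip_width: 0.0112
grasp_force: 60.4
t 14.05 ee [0.5228 0.1721 0.1328] yaw 77.77 tilt [ 0.0022 -0.0014 -1.    ] q6 0.44
shift [0.0005 0.0001 0.0001] az -0.018
F [-10.8  -6.7  21.3] grip 60.38490951061249 0.011234095867881431
[-1.33830291  1.8967429   0.64080621]
```

View pics/end.png

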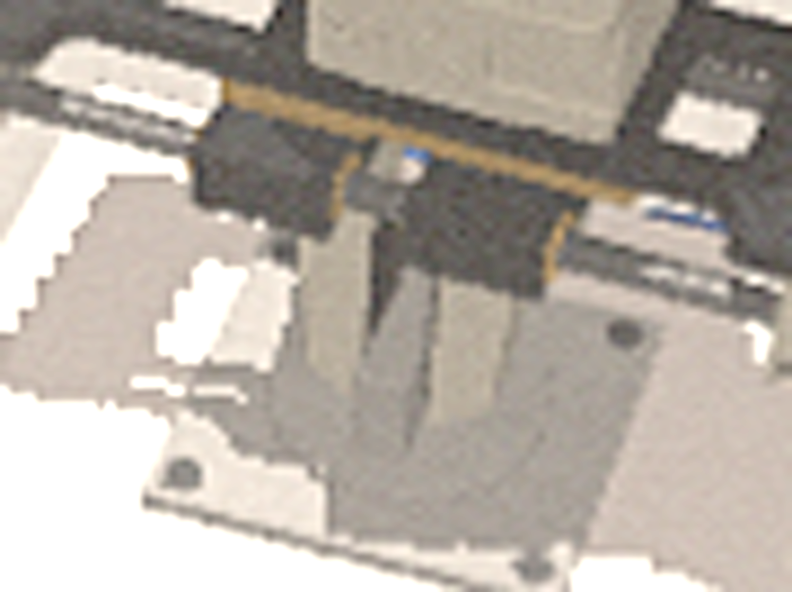

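The last view shows the wing held between both fingers at about (410, 340). The flange sits flat on the plate. Torque went from 0.29 to 0.64 N m over the last 0.03 rad, so the fitting is at the stop.

```bash
python3 -c "from plant import ticket;print(ticket.job_done())"
```

```text
the job is handed in; nothing more can be done
None
```

I put the fitting in the port, pressed it flush, turned it to the stop and handed the job in at about 14 s with the gripper still holding it; the hand-in call returned no verdict.

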